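# Put the thermometer and reflex hammer back in the instrument tray

## Robot

A 7-joint arm with a two-finger parallel gripper is mounted at the origin on the work surface. World frame = base frame: x ahead of the robot, y to its left, z up, the work surface at z = 0. Lengths are in m, angles in rad, forces in N, time in s.
With the tool pointing down it reaches from about 0.4 to 0.875 m from the base axis. Payload 19.3 kg.
Tool frame: the origin (TCP) lies at the very end of the fingers, on their centre line; the grasp point (between the pads) lies bot.pinch_z behind it (bot.pinch_z is the distance from the TCP to the grasp point, in m); z points along the fingers, y is the line along which they close (so a half turn about z gives the same grasp; the last joint's range is limited). The gripper opens to 85 mm and grips with 20 to 120 N. Pads are 22 mm wide; open, the fingers measure 114 mm over their backs; the gripper's body (76 mm by 85 mm) begins 54 mm behind the grasp point. The pads swing forward as they close: fully open they stand 13 mm farther back than shut.
Start: joints at [1.241, 0.521, -0.036, 1.599, 0.021, 1.021, -0.113], TCP at [0.161, -0.604, 0.231] pointing down, gripper open.
Joint ranges: [-2.91, 2.91], [-0.3, 2.13], [-1.5, 1.42], [0.17, 2.43], [-1.26, 4.41], [0.16, 1.93], [-2.52, 2.52]. Speed limits (rad/s): [1.89, 1.89, 2.39, 2.39, 3.01, 3.01, 3.01].

## Interface

Orientations are given as [roll, pitch, yaw] about the fixed x, y, z axes, in that order (R = Rz(yaw) Ry(pitch) Rx(roll)).
In Python, from workcell import bot, grab_frame, ticket gives the robot as it stands.
- The arm moves only by the tool arm_command, never from a script. Its argument "commands" is a list of rows, each a list of 3 entries, a list of its own where there are three numbers: the shift along the world's x, y, z in mm, then the turn about the world's z in rad, then the gripper command: -1 is fully open, 1 is shut, values between are in proportion. In form: [[[tx, ty, tz], roll, fingers], ...]. A call has 1 to 20 rows; each row shifts and turns the commanded pose from where the row before left it; what a row does not reach is not made up. A row lasts 1/10 s, in which the tool goes at most 50 mm and 8.59 degrees, less where a joint would pass 70% of its speed; a pose out of reach is approached as far as the arm can. A call with a gripper value outside its range is refused whole. The fingers move at their own pace and stop on an object; "newtons" is the grip in N (left out, the last holds). Time passes only in rows, so rows that do not move let the fingers close. It gives the time, the measured TCP pose, the force, the opening and the grip force at its end, in the units of the state.
- bot.observe(): the state, without advancing time (a new reading comes with each control period).
- grab_frame(name): name is "side" or "top" or "wrist"; returns a dict with "image" (384x512x3 uint8, red, green, blue), "vertical_fov" (degrees; the focal length in pixels is half the picture's height over the tangent of half this angle, whatever the lens; pixels are square), "cx", "cy" (the principal point, pixels), "k1" (the pictures are not rectified: a ray, as slopes to the right and down, at radius r is drawn at 1 + k1 r^2 times it, then the intrinsics apply), "R" (3x3) and "t" (3): a world point X has camera coordinates R X + t. Camera axes: x right, y down, z forward; pixel columns grow to the right and rows downward; lengths in m; the calibration is good to about 2 mm. A picture is of the moment at which its call begins. There is no depth.
- ticket.job_done(): hands the job in; it is judged then, once.
The state is a dict: "clock": time; "qpos": joint angles; "qd": joint speeds; "joint_efforts": joint torques, N m; "position": TCP position; "tool_rot": TCP orientation; "force": force on the tool from outside, world axes, zero at the start; "moment": the same for the moment, N m; "grip_width": finger opening in m; "finger_force": force on a finger pad.
Only numpy, scipy, OpenCV 4.12 (cv2) and the standard library are available. Lean on these libraries where they do the work, as an engineer would, in place of code of your own. Each camera call takes 0.05 s, during which the arm holds its last target. There are 200 camera calls.

## Task

Tidy up the health-check desk: lay the blue-ended white thermometer, display up, flat in the blue-lined compartment of the white instrument tray, and the orange-headed reflex hammer flat in the tray's long green-lined compartment. Either way round will do, but both must lie on the compartment floors within the walls, and they must be set down, not dropped.

Things in the scene. Friction and masses are not known exactly. Their poses are not given: they have to be found in the camera images.
- thermometer: White stick thermometer with blue end cap, black display and blue button on top; loose, display up; 135 long, 24 wide (the cap, last 32 mm at +x, 20 wide), 18 thick, 60 g. Origin: middle of its underside; x along it to the blue end, z up. Balances near its middle. A red-capped marker and a silver penlight are bystanders.
- hammer: Reflex hammer, loose, flat; 176 long, 18 thick, 120 g. Black handle 20 wide, x -88 to 2 mm (steel butt 22 wide to -76); steel neck 12 wide; orange triangular head x 34 to 88, y -23 to 23 mm (point at +y). Origin: on the underside, handle centre line, mid-length; x to the head, z up. Balances at about x = -4; gripped across the handle at x = -10 it carries well.
- blue_liner: Blue floor lining (fixed) of a tray compartment 160 long, 66 wide inside: left or right one of three parallel ones; the other outer one is yellow, the middle one holds a penlight. Origin: centre of the floor, 3 mm above the table; x along its length, z up. Tray walls are 3 mm thick, tops 7 mm above the floor (10 above the table).
- hammer_bay (a point): Centre of the floor, 3 mm above the table, of the white tray's long green-lined compartment, which lies across the far ends of the three others: 204 long inside along this frame's y, 80 wide along x, z up; walls 3 mm thick, tops 7 mm above the floor. The tray is fixed, 249 by 210 mm over all.
Things that resemble listed ones, but are neither listed nor needed, are in the scene too. Leave any purple or turquoise look-alike of the thermometer alone. Of the things that look like the hammer, the middle-sized one is meant.

How it is judged:
At the end, for the whole second after the job is handed in: Both at rest, level within 0.1 rad, undersides within 6 mm of their floors, lengths within 0.35 rad of the compartments'; thermometer (display up) within 17 mm along, 24 mm across of the blue compartment's centre; hammer within 22 mm along, 30 mm across of the green one's. Either way round (x of thermometer in the frame of blue_liner between -0.017 and 0.017 m and y of thermometer in the frame of blue_liner between -0.024 and 0.024 m and z of thermometer in the frame of blue_liner between -0.006 and 0.006 m and angle between the x axis of thermometer and the x axis of blue_liner, either way round below 0.35 rad and angle between each of thermometer, hammer's own z axis and vertical below 0.1 rad and y of hammer in the frame of hammer_bay between -0.022 and 0.022 m and x of hammer in the frame of hammer_bay between -0.03 and 0.03 m and z of hammer in the frame of hammer_bay between -0.006 and 0.006 m and angle between the x axis of hammer and the y axis of hammer_bay, either way round below 0.35 rad and linear speed of each of thermometer, hammer below 0.03 m/s); the robot touches nothing.
It fails at once if the thermometer is dropped or thrown (falling free of the fingers more than 50 mm above the table) (height (world z) of thermometer above 0.05 m and linear speed of thermometer above 0.3 m/s and contact force between the fingers and thermometer below 0.01 N).
It fails at once if the hammer is dropped or thrown (falling free of the fingers more than 50 mm above the table) (height (world z) of hammer above 0.05 m and linear speed of hammer above 0.3 m/s and contact force between the fingers and hammer below 0.01 N).
It also fails if it takes over 54 s, if anything falls off the work surface, if the arm or the gripper's body presses on something with over 40 N, if the wrist force passes 120 N, or if a joint passes its speed limit or range.

## Working session

There is one attempt and no reset: what is moved stays moved. The work goes in short steps, Python scripts to look and compute and a tool call to move; the robot and the scene stay as the last step left them, time stands still between calls to the robot, and variables do not carry over. Pictures are saved under pics/ and viewed, at most 10 in all, crops included, and the job is handed in when it is done.

Besides the shell and the picture viewer there is one more tool, called after "Call:" as name([rows], argument=value, ...), one row to a line, values as JSON. arm_command: Moves the arm, as the interface text tells. Its arguments: {"type":"object","properties":{"commands":{"type":"array"},"newtons":{"type":"number"}},"required":["commands"]}

```bash
mkdir -p pics; cat > h.py <<'E'
import numpy as np, cv2
from workcell import bot, grab_frame, ticket
def K(f):
    fl=f["image"].shape[0]/2/np.tan(np.radians(f["vertical_fov"]/2)); return fl
def w2p(f,X):
    c=np.asarray(f["R"])@np.asarray(X,float)+np.asarray(f["t"]); s=c[:2]/c[2]; s=s*(1+f["k1"]*(s@s))
    return s*K(f)+[f["cx"],f["cy"]]
def p2w(f,u,v,z):
    d=(np.array([u,v],float)-[f["cx"],f["cy"]])/K(f); s=d.copy()
    for _ in range(30): s=d/(1+f["k1"]*(s@s))
    R=np.asarray(f["R"]);t=np.asarray(f["t"]); o=-R.T@t; r=R.T@np.r_[s,1]
    return o+r*(z-o[2])/r[2]
def save(f,n,box=None,scale=1):
    im=f["image"][:,:,::-1]
    if box: a,b,c,d=box; im=im[b:d,a:c]
    cv2.imwrite(n,cv2.resize(im,None,fx=scale,fy=scale,interpolation=cv2.INTER_CUBIC))
E
python3 - <<'E'
from h import *
import pickle
for n in("top","side","wrist"):
    f=grab_frame(n); save(f,f"pics/{n}0.png",None,1.5); pickle.dump(f,open(n+".pkl","wb"))
    print(n,f["vertical_fov"],f["k1"],-np.array(f["R"]).T@f["t"])
print(bot.observe(),bot.pinch_z)
E
```

```text
top 54.3452690489469 -0.0543365658088115 [ 0.32784008 -0.05879658  0.98513824]
side 49.768716793151086 -0.03543433182015825 [0.26304704 0.71926477 0.71949847]
wrist 68.71480281913367 0.0005465157948107594 [ 0.23368709 -0.58479182  0.37355313]
{'clock': 0.15, 'qpos': array([ 1.2408062 ,  0.52183664, -0.03629648,  1.59989749,  0.02116569,
        1.02110025, -0.11281371]), 'qd': array([ 0.00089751, -0.00093029, -0.00142582, -0.00199925, -0.00123205,
        0.00043453, -0.0007438 ]), 'joint_efforts': array([ 3.93208567e-03, -9.27382135e+01,  1.98117346e+00, -3.70053399e+01,
        1.79100543e-02,  6.38752797e-03, -6.34377056e-05]), 'position': array([ 0.16044242, -0.60378133,  0.23087618]), 'tool_rot': array([-3.14073564e+00,  4.47056675e-05,  2.59719705e-01]), 'force': array([0.2140884 , 0.55717716, 0.00768197]), 'moment': array([ 0.01141841, -0.02397876, -0.02698783]), 'finger_force': 0.0, 'grip_width': 0.08550140189814358} 0.0187
```

View pics/top0.png

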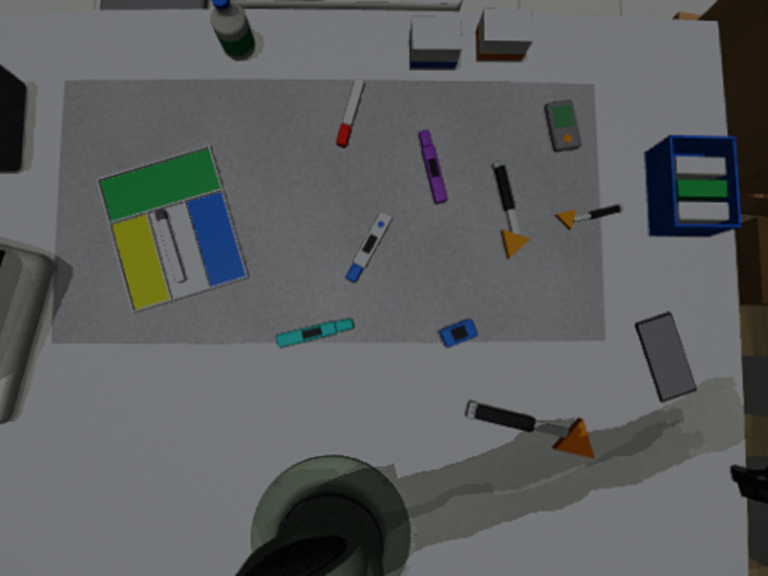

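View pics/side0.png

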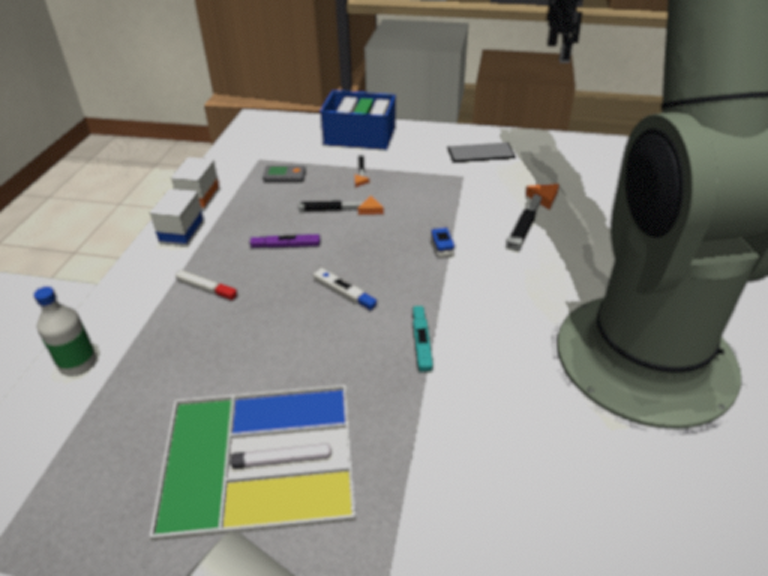

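The top picture (1.5x pixels) shows these candidates.
- Thermometers: white with a blue end at (368,247), purple at (433,166), turquoise at (315,332), and a small blue gadget at (458,332).
- Hammers: (508,210), a small one at (588,213) and a big one at (530,428).
- Tray: blue compartment at (217,240), green at (160,183).

I choose the white thermometer at (368,247) and the hammer at (508,210), subject to a size check.

```bash
python3 - <<'E'
from h import *
import pickle
f=pickle.load(open("top.pkl","rb"))
im=f["image"].astype(int); hsv=cv2.cvtColor(f["image"],cv2.COLOR_RGB2HSV)
def P(u,v,z): return p2w(f,u/1.5,v/1.5,z)
def L(n,a,b,z):
    A,B=P(*a,z),P(*b,z); print(n,A[:2].round(3),B[:2].round(3),"len",np.linalg.norm(A-B).round(3))
L("therm",(387,213),(352,281),.015)
L("hamM",(498,162),(513,258),.012);L("hamS",(621,208),(556,216),.012);L("hamL",(468,408),(588,440),.012)
def blob(n,mask,box,z):
    m=np.zeros(mask.shape,np.uint8);a,b,c,d=[int(q/1.5) for q in box];m[b:d,a:c]=mask[b:d,a:c]
    c=max(cv2.findContours(m,0,1)[0],key=cv2.contourArea).reshape(-1,2)
    w=np.array([p2w(f,u,v,z)[:2] for u,v in c]);r=cv2.minAreaRect((w*1000).astype(np.float32)); bp=cv2.boxPoints(r)
    print(n,"c",np.round(r[0],1),"size",np.round(r[1],1),"ang",r[2],"\n",bp.round(0).tolist())
H,S,V=hsv[...,0],hsv[...,1],hsv[...,2]
tb=(90,140,255,320)
blob("blue",((H>100)&(H<125)&(S>120)).astype(np.uint8),tb,.003)
blob("green",((H>45)&(H<85)&(S>120)).astype(np.uint8),tb,.003)
blob("yellow",((H>20)&(H<40)&(S>120)).astype(np.uint8),tb,.003)
blob("cap",((H>100)&(H<125)&(S>120)).astype(np.uint8),(335,250,375,295),.012)
blob("thermwhite",((V>150)).astype(np.uint8),(340,200,400,280),.015)
blob("head",((H<22)&(S>120)).astype(np.uint8),(490,220,540,270),.015)
blob("handle",((V<60)).astype(np.uint8),(485,155,530,225),.015)
save(f,"pics/crop.png",(220,90,430,200),3.6)
E
```

```text
therm [ 0.556 -0.1  ] [ 0.436 -0.038] len 0.135
hamM [ 0.651 -0.301] [ 0.476 -0.323] len 0.176
hamS [ 0.568 -0.525] [ 0.552 -0.403] len 0.122
hamL [ 0.215 -0.238] [ 0.156 -0.449] len 0.219
blue c [514.3 203. ] size [157.   63.5] ang 17.09360122680664 
 [[430.0, 210.0], [449.0, 150.0], [599.0, 196.0], [580.0, 256.0]]
green c [612.2 305.2] size [ 75.8 200.7] ang 17.034162521362305 
 [[547.0, 390.0], [605.0, 198.0], [678.0, 220.0], [619.0, 412.0]]
yellow c [474.  335.7] size [157.   62.9] ang 16.891666412353516 
 [[390.0, 343.0], [408.0, 283.0], [558.0, 328.0], [540.0, 389.0]]
cap c [451.1 -40.9] size [18.8 29.4] ang 63.450721740722656 
 [[434.0, -43.0], [460.0, -56.0], [468.0, -39.0], [442.0, -26.0]]Traceback (most recent call last):
  File "<stdin>", line 21, in <module>
  File "<stdin>", line 12, in blob
ValueError: max() iterable argument is empty
```

```bash
python3 - <<'E'
from h import *
import pickle
f=pickle.load(open("top.pkl","rb"))
save(f,"pics/crop.png",(220,90,430,200),3.6)
g=cv2.cvtColor(f["image"],cv2.COLOR_RGB2HSV); H,S,V=g[...,0].astype(int),g[...,1],g[...,2]
print(V[148:162,250],V[105:150:4,335])
def fit(n,m,box,z):
    a,b,c,d=box; ys,xs=np.nonzero(m[b:d,a:c]); w=np.array([p2w(f,x+a,y+b,z)[:2]*1000 for x,y in zip(xs,ys)])
    r=cv2.minAreaRect(w.astype(np.float32)); print(n,len(w),np.round(r[0],1),np.round(r[1],1),"mean",w.mean(0).round(1)); return w
fit("head",(H<22)&(S>120),(328,148,358,178),.016)
w=fit("handle",V<50,(325,105,350,145),.016)
u=np.linalg.svd(w-w.mean(0),full_matrices=False)[2][0];print("dir",u,np.arctan2(u[1],u[0]))
E
```

```text
[116 120 122 122 122 122 121 122 113  82  31  31  53  81] [96 89 10 14 14 19 16  9 32 93 98 99]
head 193 [ 508.9 -317.7] [44.2 50.3] mean [ 504.8 -321.7]
handle 237 [ 603.4 -308.3] [87.5 21.8] mean [ 603.1 -308.3]
dir [-0.97806738 -0.20828875] -2.9317676434885827
```

View pics/crop.png

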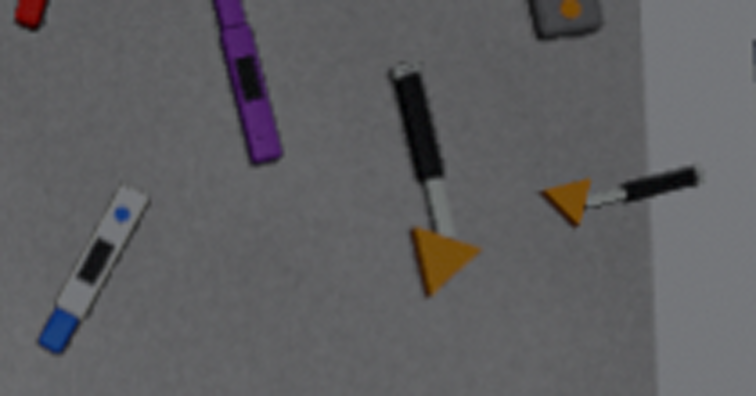

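Call:
arm_command([
  [[40,40,0],-0.14,-1],
  [[40,40,0],-0.14,-1],
  [[40,40,0],-0.14,-1],
  [[40,40,0],-0.14,-1],
  [[40,40,0],-0.14,-1],
  [[40,40,0],-0.037,-1],
  [[40,40,0],0,-1],
  [[40,40,0],0,-1],
  [[0,40,0],0,-1],
  [[0,40,0],0,-1],
])

```text
clock: 1.15
position: [0.4398, -0.2435, 0.2308]
tool_rot: [-3.142, 0.001, -0.46]
force: [0.3, 0.4, 0.1]
grip_width: 0.0855
finger_force: 0.0
```

The crop confirms the choice: white thermometer with a blue cap at (95,262), and the middle-sized hammer with handle at (418,125) and head at (440,260).

Call:
arm_command([
  [[14,40,0],0,-1],
  [[14,40,-10],0,-1],
  [[14,40,-20],0,-1],
  [[14,40,-20],-0.017,-1],
  [[0,14,-20],0,-1],
  [[0,0,0],0,-1],
  [[0,0,0],0,-1],
])

```text
clock: 1.85
position: [0.4952, -0.0719, 0.1613]
tool_rot: [3.141, 0.001, -0.478]
force: [-1.0, -0.2, 0.3]
grip_width: 0.0852
finger_force: 0.0
```

```bash
python3 - <<'E'
from h import *
import pickle
o=bot.observe();print(o["position"],o["tool_rot"],o["qpos"].round(2))
f=grab_frame("wrist");pickle.dump(f,open("w1.pkl","wb"));save(f,"pics/w1.png",None,1.5)
E
```

```text
[ 0.49524119 -0.07192272  0.16133121] [ 3.14093994e+00  6.08026934e-04 -4.77622242e-01] [ 0.06  0.42 -0.05  1.99  0.03  0.73 -2.05]
```

View pics/w1.png

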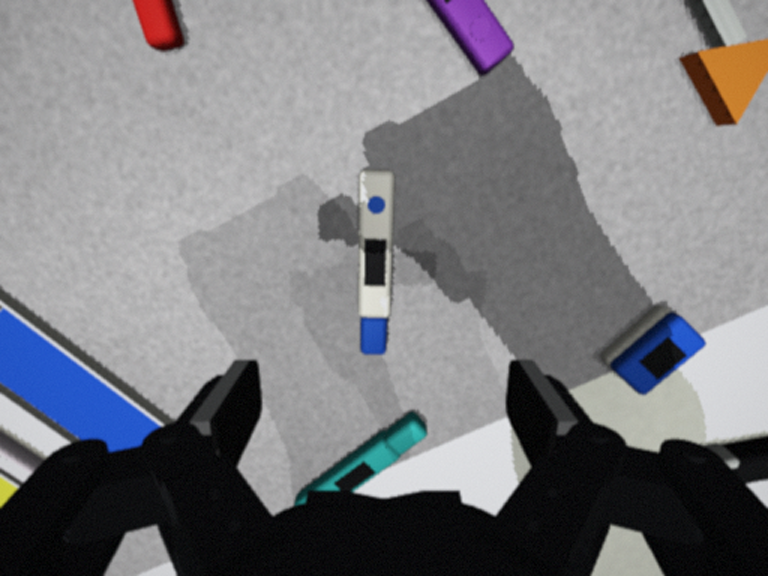

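The wrist view shows the thermometer upright in the picture: white end at (376,170), blue end at (373,354), display at (375,262).

```bash
python3 - <<'E'
from h import *
import pickle
f=pickle.load(open("w1.pkl","rb"))
P=lambda u,v,z:p2w(f,u/1.5,v/1.5,z)*1000
a=P(376,170,.016);b=P(373.5,354,.014);l=P(359,262,.018);r=P(393,262,.018)
print(a,b,np.linalg.norm(a-b),"mid",(a+b)/2,"width",np.linalg.norm(l-r),"lr",(l+r)/2,np.arctan2(a[1]-b[1],a[0]-b[0]))
print(bot.observe()["position"])
E
```

```text
[556.33030459 -98.06476637  16.        ] [437.7310219  -33.76466474  14.        ] 134.92328532785533 mid [497.03066324 -65.91471556  15.        ] width 23.763675807819872 lr [501.40285099 -69.33227445  18.        ] -0.49680614699853226
[ 0.49553048 -0.07247486  0.16183482]
```

Call:
arm_command([
  [[2,6,-20],-0.018,-1],
  [[0,0,-40],0,-1],
  [[0,0,-40],0,-1],
  [[0,0,-30],0,-1],
  [[0,0,-15],0,-1],
  [[0,0,-8],0,-1],
  [[0,0,-3],0,-1],
  [[0,0,0],0,-1],
  [[0,0,0],0,-1],
], newtons=30)

```text
clock: 2.8
position: [0.4981, -0.0658, 0.0063]
tool_rot: [-3.141, -0.001, -0.496]
force: [-0.3, -0.3, 0.1]
grip_width: 0.085
finger_force: 0.0
```

Call:
arm_command([
  [[0,0,-1],0,0.3],
  [[0,0,0],0,1],
  [[0,0,0],0,1],
  [[0,0,0],0,1],
  [[0,0,0],0,1],
  [[0,0,0],0,1],
  [[0,0,0],0,1],
  [[0,0,0],0,1],
  [[0,0,0],0,1],
  [[0,0,0],0,1],
])

```text
clock: 3.8
position: [0.4975, -0.0654, 0.0045]
tool_rot: [-3.142, -0.0, -0.496]
force: [-0.4, 0.4, 6.2]
grip_width: 0.0232
finger_force: 29.8
```

Call:
arm_command([
  [[0,0,5],0,1],
  [[0,0,10],0,1],
  [[0,0,15],0,1],
  [[0,0,15],0,1],
  [[0,0,10],0,1],
  [[0,0,0],0,1],
])

```text
clock: 4.4
position: [0.4982, -0.0656, 0.0608]
tool_rot: [-3.141, -0.002, -0.496]
force: [0.4, -0.5, -0.9]
grip_width: 0.0231
finger_force: 29.6
```

```bash
python3 - <<'E'
from h import *
o=bot.observe();print(o["position"],o["force"],o["grip_width"],o["finger_force"])
f=grab_frame("wrist");a=f["image"];f2=grab_frame("side")
save(f2,"pics/s1.png",(150,150,300,280),4)
E
```

```text
[ 0.49823578 -0.06556281  0.06078792] [ 0.41694497 -0.52507012 -0.89300361] 0.023050257019655886 29.648039638996124
```

View pics/s1.png

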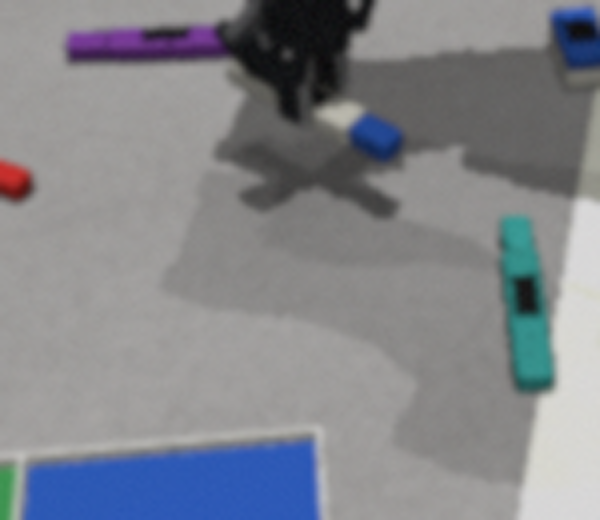

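The side crop shows the thermometer held level in the fingers, with its blue cap at (377,135) and its shadow below.

Call:
arm_command([
  [[1,20,0],0.07,1],
  [[1,30,0],0.09,1],
  [[2,35,0],0.1,1],
  [[2,35,0],0.1,1],
  [[2,35,0],0.1,1],
  [[2,35,0],0.1,1],
  [[2,35,0],0.1,1],
  [[2,25,0],0.09,1],
  [[2,19,0],0.044,1],
  [[0,0,0],0,1],
  [[0,0,0],0,1],
])

```text
clock: 5.6
position: [0.5131, 0.2032, 0.0588]
tool_rot: [3.141, 0.001, 0.298]
force: [-0.1, -0.9, -1.0]
grip_width: 0.0233
finger_force: 29.6
```

```bash
python3 - <<'E'
from h import *
import pickle
f=grab_frame("wrist");pickle.dump(f,open("w2.pkl","wb"));save(f,"pics/w2.png",None,1.5)
print(bot.observe()["position"],bot.observe()["tool_rot"])
f=pickle.load(open("side.pkl","rb"))
P=lambda u,v,z:(p2w(f,u/1.5,v/1.5,z)*1000).round(0)[:2]
# outer tray corners on top z=.01
for c in((176,401),(344,387),(354,516),(152,534)): print(P(*c,.01))
for c in((238,399),(344,389),(348,427),(234,433)): print("blue",P(*c,.003))
E
```

```text
[0.51325732 0.20256316 0.05889571] [3.14095340e+00 9.62948426e-04 2.96557829e-01]
[679. 221.]
[445. 152.]
[385. 347.]
[619. 416.]
blue [594. 196.]
blue [446. 150.]
blue [424. 215.]
blue [578. 254.]
```

View pics/w2.png

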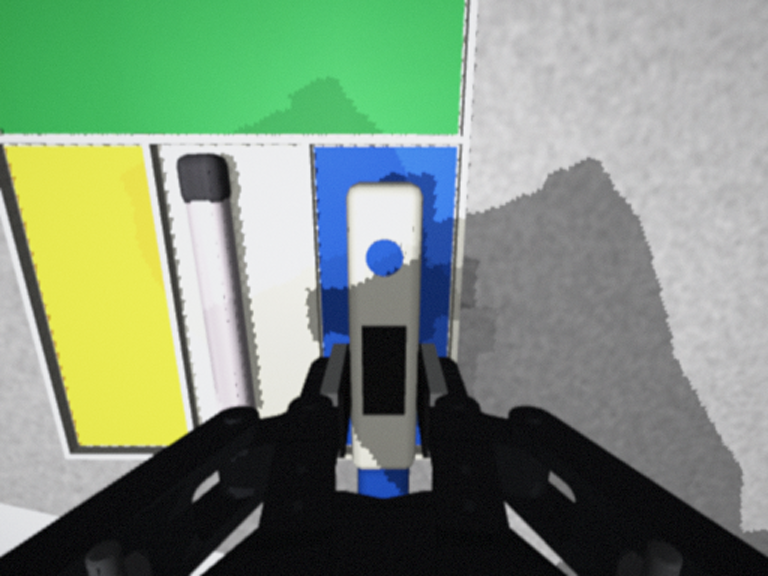

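The wrist view shows the thermometer over the blue compartment: white end at (385,184), aligned with it. The far wall line of the blue floor runs from (313,148) to (460,146).

```bash
python3 - <<'E'
from h import *
import pickle
f=pickle.load(open("w2.pkl","rb"))
P=lambda u,v,z:(p2w(f,u/1.5,v/1.5,z)*1000)[:2]
u=np.array([np.cos(.2975),np.sin(.2975)]);n=np.array([-u[1],u[0]])
L,R=P(314,149,.003),P(457,149,.003); e=P(385,184,.07)
c=(L+R)/2-80*u
print(L,R,np.linalg.norm(L-R),"blue centre",c,"therm centre",e-67.5*u, "d along/across",(c-e+67.5*u)@u,(c-e+67.5*u)@n)
print(P(318,300,.003)@n,P(455,300,.003)@n,e@n)
E
```

```text
[578.94266638 255.56358959] [597.73868879 194.28152079] 64.09978483242654 blue centre [511.85489331 201.47207964] therm centre [513.18043493 202.36390396] d along/across -1.5287349303114406 -0.46409127076827367
76.1057849542934 7.806397636153946 43.04545824467934
```

Call:
arm_command([
  [[0,0,-12],0,1],
  [[0,0,-15],0,1],
  [[0,0,-12],0,1],
  [[0,0,-6],0,1],
  [[0,0,-4],0,1],
  [[0,0,-1],0,1],
  [[0,0,-1],0,1],
  [[0,0,0],0,1],
  [[0,0,0],0,1],
])

```text
clock: 6.55
position: [0.5136, 0.2036, 0.0086]
tool_rot: [-3.142, -0.001, 0.298]
force: [-0.1, -1.4, -0.5]
grip_width: 0.0232
finger_force: 29.6
```

Call:
arm_command([
  [[0,0,-1],0,1],
  [[0,0,0],0,1],
  [[0,0,0],0,0.2],
  [[0,0,0],0,0.2],
  [[0,0,0],0,0.2],
  [[0,0,0],0,0.2],
  [[0,0,0],0,0.2],
])

```text
clock: 7.25
position: [0.5135, 0.2035, 0.0073]
tool_rot: [-3.142, -0.0, 0.298]
force: [-0.1, -0.6, 0.1]
grip_width: 0.034
finger_force: 0.0
```

Call:
arm_command([
  [[0,0,8],0,0.2],
  [[0,0,15],0,0.2],
  [[0,0,30],0,-1],
  [[0,-20,40],0,-1],
  [[4,-40,40],0,-1],
  [[4,-45,20],-0.01,-1],
  [[5,-45,0],-0.01,-1],
  [[5,-45,0],-0.01,-1],
  [[5,-45,0],-0.01,-1],
  [[5,-45,0],-0.01,-1],
  [[5,-45,0],-0.01,-1],
  [[5,-45,0],-0.01,-1],
  [[5,-45,0],-0.01,-1],
  [[5,-45,0],-0.008,-1],
  [[5,-45,0],0,-1],
  [[5,-7,0],0,-1],
  [[5,0,0],0,-1],
  [[5,0,0],0,-1],
  [[0,0,0],0,-1],
])

```text
clock: 9.15
position: [0.582, -0.3067, 0.1561]
tool_rot: [-3.141, -0.001, 0.213]
force: [-0.4, 0.3, 0.7]
grip_width: 0.0855
finger_force: 0.0
```

```bash
python3 - <<'E'
from h import *
import pickle
o=bot.observe();print(o["position"],o["tool_rot"],o["qpos"].round(2))
f=grab_frame("wrist");pickle.dump(f,open("w3.pkl","wb"));a=cv2.resize(f["image"],(400,300))
g=grab_frame("top");pickle.dump(g,open("t3.pkl","wb"));b=cv2.resize(g["image"][70:250,40:280],(400,300),interpolation=cv2.INTER_CUBIC)
cv2.imwrite("pics/c3.png",np.hstack([a,b])[:,:,::-1])
E
```

```text
[ 0.58203813 -0.30673524  0.1560784 ] [-3.14108666e+00 -8.33444378e-04  2.12731622e-01] [ 0.52  0.66 -0.19  1.57  0.14  0.93 -1.08]
```

View pics/c3.png

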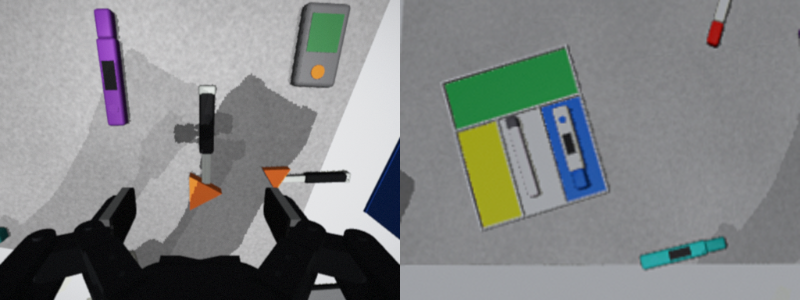

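The picture shows the thermometer lying in the blue compartment, right half at (570,145). In the wrist half, the hammer butt is at (207,88), the handle ends at (206,152) and the head is at (203,190).

```bash
python3 - <<'E'
from h import *
import pickle
f=pickle.load(open("w3.pkl","rb"))
P=lambda u,v,z:(p2w(f,u*1.28,v*1.28,z)*1000)[:2]
A=P(207,86,.016);n=P(206,153,.016)
d=(n-A)/np.linalg.norm(n-A);print("butt",A,"handle end",n,"len(90)",np.linalg.norm(n-A))
l,r=P(199,125,.014),P(214,125,.014);print("w",np.linalg.norm(l-r),"ctr",(l+r)/2)
V=f["image"].max(2); a=[254,122,274+6,190]; ys,xs=np.nonzero(V[122:190,246:284]<55)
w=np.array([p2w(f,x+246,y+122,.015)[:2]*1000 for x,y in zip(xs,ys)])
rr=cv2.minAreaRect(w.astype(np.float32));print(rr, w.mean(0))
print("grip",A+78*d,"yaw",np.arctan2(-d[1],-d[0]),d)
E
```

```text
butt [ 652.1666305  -301.09018937] handle end [ 566.56830377 -319.09099038] len(90) 87.47058005377376
w 19.72373490563209 ctr [ 603.89117047 -311.41637023]
((607.4313354492188, -310.6763610839844), (68.99657440185547, 19.172483444213867), 11.839430809020996) [ 608.0164876  -310.45078365]
grip [ 575.83617195 -317.14201477] yaw 0.20727360862227634 [-0.97859562 -0.20579263]
```

Call:
arm_command([
  [[-6,-10,-20],-0.005,-1],
  [[0,0,-40],0,-1],
  [[0,0,-40],0,-1],
  [[0,0,-25],0,-1],
  [[0,0,-15],0,-1],
  [[0,0,-8],0,-1],
  [[0,0,-2],0,-1],
  [[0,0,0],0,-1],
  [[0,0,0],0,-1],
], newtons=45)

```text
clock: 10.15
position: [0.5756, -0.319, 0.0068]
tool_rot: [3.141, -0.001, 0.205]
force: [0.0, -0.4, -0.3]
grip_width: 0.0854
finger_force: 0.0
```

Call:
arm_command([
  [[0,1,-1],0,0.3],
  [[0,0,0],0,1],
  [[0,0,0],0,1],
  [[0,0,0],0,1],
  [[0,0,0],0,1],
  [[0,0,0],0,1],
  [[0,0,0],0,1],
  [[0,0,0],0,1],
  [[0,0,0],0,1],
  [[0,0,0],0,1],
])

```text
clock: 11.15
position: [0.5751, -0.3179, 0.0048]
tool_rot: [3.141, -0.0, 0.205]
force: [-1.0, -0.3, 5.3]
grip_width: 0.0191
finger_force: 44.7
```

Call:
arm_command([
  [[0,0,5],0,1],
  [[0,0,10],0,1],
  [[0,0,20],0,1],
  [[0,0,20],0,1],
  [[0,0,15],0,1],
  [[0,0,0],0,1],
  [[0,0,0],0,1],
])

```text
clock: 11.85
position: [0.5749, -0.3178, 0.0746]
tool_rot: [3.141, -0.0, 0.205]
force: [0.2, 0.6, -2.1]
grip_width: 0.019
finger_force: 44.1
```

Call:
arm_command([
  [[0,15,0],0.04,1],
  [[2,25,0],0.07,1],
  [[2,35,0],0.09,1],
  [[2,37,0],0.1,1],
  [[2,37,0],0.1,1],
  [[2,37,0],0.1,1],
  [[2,37,0],0.1,1],
  [[2,37,0],0.1,1],
  [[2,37,0],0.1,1],
  [[2,37,0],0.1,1],
  [[2,37,0],0.1,1],
  [[2,37,0],0.1,1],
  [[2,37,0],0.1,1],
  [[2,37,0],0.1,1],
  [[2,37,0],0.1,1],
  [[2,37,0],0.1,1],
  [[2,35,0],0.09,1],
  [[2,25,0],0.07,1],
  [[0,15,0],0.003,1],
  [[0,0,0],0,1],
])

```text
clock: 13.85
position: [0.607, 0.3166, 0.0741]
tool_rot: [-3.141, -0.002, 1.872]
force: [0.2, -0.5, -0.8]
grip_width: 0.0187
finger_force: 44.1
```

```bash
python3 - <<'E'
from h import *
import pickle
o=bot.observe();print(o["clock"],o["position"],o["tool_rot"],o["finger_force"],o["moment"],o["force"])
f=grab_frame("wrist");pickle.dump(f,open("w4.pkl","wb"));a=cv2.resize(f["image"],(400,300))
g=grab_frame("side");b=cv2.resize(g["image"][204:384,40:280],(400,300),interpolation=cv2.INTER_CUBIC)
cv2.imwrite("pics/c4.png",np.hstack([a,b])[:,:,::-1])
E
```

```text
13.85 [0.60698384 0.31659032 0.07412929] [-3.14084031e+00 -1.54639018e-03  1.87162519e+00] 44.11282002925873 [-0.02474628  0.01048896  0.00594416] [ 0.2471825  -0.50401686 -0.81727003]
```

View pics/c4.png

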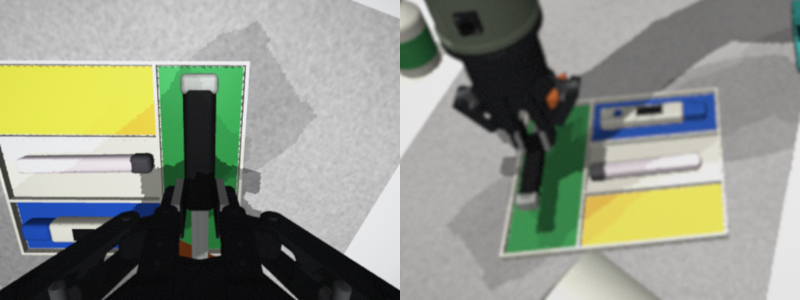

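The hammer is held over the green bay: butt at (200,74), and the bay's end edge at about (160–244,67). The thermometer lies flat in the blue compartment.

```bash
python3 - <<'E'
from h import *
import pickle
f=pickle.load(open("w4.pkl","rb"))
P=lambda u,v,z:(p2w(f,u*1.28,v*1.28,z)*1000)[:2]
y=np.array([-np.sin(.2975),np.cos(.2975)]);x=np.array([y[1],-y[0]])
L,R=P(161,67,.003),P(244,67,.003);c=(L+R)/2-102*y
b=P(200,74,.085);h=b-88*y
print(np.linalg.norm(L-R),"bay",c,"hammer",h,"d along y",(c-h)@y,"x",(c-h)@x)
E
```

```text
76.0043458526051 bay [613.90886702 303.3846096 ] hammer [609.98220921 307.89961898] d along y -5.467700338615453 x 2.4306798094270317
```

Call:
arm_command([
  [[3,-3,-10],-0.003,1],
  [[0,0,-15],0,1],
  [[0,0,-15],0,1],
  [[0,0,-12],0,1],
  [[0,0,-7],0,1],
  [[0,0,-3],0,1],
  [[0,0,-2],0,1],
  [[0,0,-1],0,1],
  [[0,0,0],0,1],
  [[0,0,0],0,1],
])

```text
clock: 14.95
position: [0.6122, 0.3104, 0.01]
tool_rot: [3.141, -0.0, 1.865]
force: [-0.7, 0.2, -1.4]
grip_width: 0.0184
finger_force: 44.1
```

Call:
arm_command([
  [[0,0,-1],0,1],
  [[0,0,-1],0,1],
  [[0,0,0],0,1],
  [[0,0,0],0,0.2],
  [[0,0,0],0,0.2],
  [[0,0,0],0,0.2],
  [[0,0,0],0,0.2],
  [[0,0,0],0,0.2],
  [[0,0,8],0,0.2],
  [[0,0,15],0,0.2],
  [[0,0,30],0,0.2],
  [[0,0,40],0,-1],
  [[0,0,40],0,-1],
  [[0,-30,40],0,-1],
  [[0,-40,20],0,-1],
  [[0,-40,0],0,-1],
  [[0,-40,0],0,-1],
  [[0,-40,0],0,-1],
  [[0,-40,0],0,-1],
  [[0,0,0],0,-1],
])

```text
clock: 16.95
position: [0.6125, 0.0738, 0.2017]
tool_rot: [-3.142, 0.003, 1.858]
force: [0.7, 0.5, -1.0]
grip_width: 0.0855
finger_force: 0.0
```

```bash
python3 - <<'E'
from h import *
f=grab_frame("side");a=cv2.resize(f["image"][240:384,60:252],(400,300),interpolation=cv2.INTER_CUBIC)
g=grab_frame("top");b=cv2.resize(g["image"][80:224,40:232],(400,300),interpolation=cv2.INTER_CUBIC)
cv2.imwrite("pics/c5.png",np.hstack([a,b])[:,:,::-1]); o=bot.observe();print(o["clock"],o["position"],o["force"])
E
```

```text
17.05 [0.612163   0.07955809 0.20182409] [-0.75677227 -0.1376167   0.40217454]
```

View pics/c5.png

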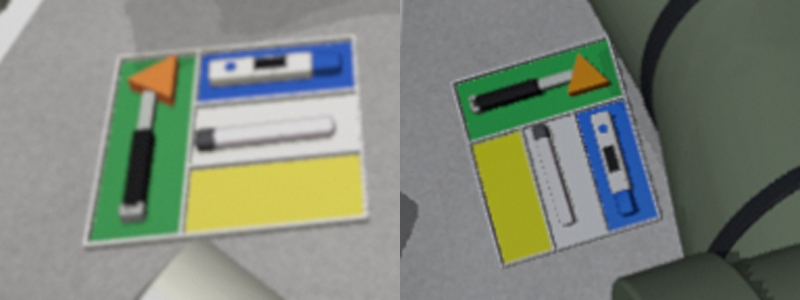

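Both items lie flat in their compartments. I'll check the hammer's lengthwise position in the top view: butt at (472,103), head end at (608,80).

```bash
python3 - <<'E'
from h import *
g=grab_frame("top"); s=192/400
P=lambda u,v,z:(p2w(g,40+u*s,80+v*s,z)*1000)[:2]
y=np.array([-np.sin(.2975),np.cos(.2975)]);x=np.array([y[1],-y[0]]);c=np.array([612.5,304.8]);q=np.array([513.5,202.5])
for n,p in(("butt",P(471,103,.018)),("handle end",P(541,87,.018)),("headL",P(568,94,.020)),("headR",P(609,83,.020))): print(n,"along",(p-c)@y,"across",(p-c)@x)
for n,p in(("white",P(598,112,.018)),("blue",P(627,215,.016))): print(n,"along",(p-q)@x,"across",(p-q)@y)
E
```

```text
butt along -400.58582012167216 across -147.46218829863673
handle end along -492.5795224629242 across -153.40418786825128
headL along -522.4643635925997 across -172.4872533330395
headR along -577.7747970092823 across -173.94838037508103
white along -80.82637565099068 across -483.8785941619132
blue along -217.37673573200954 across -478.0458298631932
```

```bash
python3 - <<'E'
from h import *
g=grab_frame("top"); s=192/400
P=lambda u,v,z:(p2w(g,40+(u-400)*s,80+v*s,z)*1000)[:2]
y=np.array([-np.sin(.2975),np.cos(.2975)]);x=np.array([y[1],-y[0]]);c=np.array([612.5,304.8]);q=np.array([513.5,202.5])
for n,p in(("butt",P(471,103,.018)),("handle end",P(541,87,.018)),("headL",P(568,94,.020)),("headR",P(609,83,.020))): print(n,"along",(p-c)@y,"across",(p-c)@x)
for n,p in(("white",P(598,112,.018)),("blue",P(627,215,.016))): print(n,"along",(p-q)@x,"across",(p-q)@y)
o=bot.observe();print(o["clock"],abs(o["qd"]).max())
E
```

```text
butt along 81.94551603173716 across 1.4360294887738938
handle end along -8.222859625809926 across -5.211068765983033
headL along -38.92965562695227 across -24.861386017054855
headR along -92.06534902135445 across -26.531363941004642
white along 66.92921431833015 across 0.3860162729577006
blue along -68.99176890722909 across 1.7973286059477047
17.15 0.012328090382026625
```

Measured in the compartment frames, the hammer is about -5 mm along and -2 mm across, and the thermometer about -1 mm and +1 mm. Both are well inside tolerance, so I'm handing in.

```bash
python3 -c "
from h import *
print(ticket.job_done())"
```

```text
the job is handed in; nothing more can be done
None
```

The thermometer lies display up in the blue compartment and the hammer lies flat in the green one, each within about 6 mm of its compartment's centre; I handed the job in at about 17 s, and no verdict was returned.

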